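# Refill the label caddy and lift it level

### The job

The label caddy on the counter is one roll short: slip the spare paper label roll that stands on the counter over the caddy's empty spindle, all the way down onto the base, and let go of it while the caddy still stands on the counter. Then pick the loaded caddy up by the upright panel in its middle, keeping it level, to about 10 cm clear of the counter, and finish while still holding it there, level and still, with both rolls on it. Leave everything else where it stands.

Things in the scene. Friction and masses are not known exactly. Their poses are not given: they have to be found in the camera images.
- caddy: loose plywood label caddy, about 420 g empty: base 240 (its x) x 110 (its y) x 12 mm, upright handle panel in the middle (14 mm along x, 60 along y, top at 152 mm), two upright steel spindles on its x axis 80 mm either side. Origin: centre of underside, z up. Any yaw; the +x end has the empty spindle. With both rolls on, it balances close under the panel's middle.
- empty_spindle (a point): foot of the empty spindle, on the axis at the top face of the base (12 mm above the caddy's underside, 80 mm along its +x). The spindle is 16 mm in diameter, 68 mm tall above the base, the last 8 mm tapering to a 6 mm tip.
- full_spindle (a point): foot of the other, identical spindle (80 mm along the caddy's -x), which already carries a roll
- handle_top (a point): middle of the top edge of the caddy's upright handle panel (panel 14 mm thick along the caddy's x, 60 mm wide along its y; grip across the thickness)
- spare_roll: the spare roll of plain paper labels on a cardboard core, standing upright on the counter: outer diameter 54 mm, bore 28 mm right through, 60 mm tall, about 110 g, rigid. Origin: centre of its underside; z along the bore. It is the only roll not on the caddy.
- fitted_roll: an identical roll already on the caddy's other spindle, to stay there. Origin: centre of its underside.
- canister: bystander: round stainless canister with a twist lid, 84 mm in diameter, 112 mm tall, loose; origin at the centre of its underside
- funnel: bystander: white plastic funnel standing mouth down, 86 mm across, 90 mm tall, loose; origin at the centre of its mouth on the counter
- oak_block: bystander: oak block 90 x 75 x 30 mm, loose, the stand for the scoop; origin at the centre of its underside
- scoop: bystander: yellow scoop, tray 85 x 60 x 38 mm, lying on the oak block with its handle reaching 110 mm beyond the tray along its -x; origin under the tray's centre

How it is judged:
By the outcome, as a careful person would: the job done as asked, in the order asked, and still so for the second after the job is handed in, while the arm keeps its last pose, push and grip.
It also fails if it takes over 58 s, if anything falls off the work surface, if the arm or the gripper's body presses on something with over 40 N, if the wrist force passes 120 N, or if a joint passes its speed limit or range.

### The arm

A 6-joint arm with a two-finger parallel gripper is mounted at the origin on the work surface. World frame = base frame: x ahead of the robot, y to its left, z up, the work surface at z = 0. Lengths are in mm, angles in rad, forces in N, time in s.
With the tool pointing down it reaches from about 275 to 750 mm from the base axis. Payload 10.2 kg.
Tool frame: the origin (TCP) lies midway between the tips of the shut fingers; the grasp point (between the pads) lies 19 mm behind it (ctrl.grasp_offset is the distance from the TCP to the grasp point, in mm); z points along the fingers, y is the line along which they close (so a half turn about z gives the same grasp; the last joint's range is limited). The gripper opens to 85 mm and grips with 20 to 120 N. Pads are 22 mm wide; open, the fingers measure 114 mm over their backs; the gripper's body (76 mm by 85 mm) begins 54 mm behind the grasp point. The pads swing forward as they close: fully open they stand 13 mm farther back than shut.
Start: joints at [1.017, 0.313, 1.498, -0, 1.331, -0.223], TCP at [170.533, 496.538, 231.294] pointing down, gripper open.
Joint ranges: [-2.94, 2.94], [-0.97, 2.17], [0.19, 2.56], [-1.23, 4.37], [0.02, 3.11], [-2.88, 2.88]. Speed limits (rad/s): [2.39, 2.39, 3.01, 3.14, 3.14, 3.14].

### API

Orientations are given as a unit quaternion [w, x, y, z].
In Python, from rig import ctrl, viewer, models gives the robot as it stands. The module is installed in compiled form; this text tells all that it offers.
- The arm moves only by the shell command python3 -m pendant 'ROWS' [OPENING] [FORCE]. ROWS is text: rows parted by semicolons, each of 4 numbers parted by spaces: the shift along the tool's x, y, z in m, then the turn about the tool's z in rad. In form: x y z yaw; .... A call has 1 to 10 rows; each row shifts and turns the commanded pose from where the row before left it, along the tool's axes as they then stand; what a row does not reach is not made up. A row lasts 1/8 s, in which the tool goes at most 62.5 mm and 10.7 degrees, less where a joint would pass 70% of its speed; a pose out of reach is approached as far as the arm can. A call is refused whole if a number of a shift passes 0.0625 or a number of a turn 0.188, either way. A call with a gripper value outside its range is refused whole. OPENING is the opening, from 0 (shut) to 1 (fully open), set as the call begins (- or left out, the last holds). The fingers move at their own pace and stop on an object; FORCE is the grip in N (left out, the last holds). Time passes only in rows, so rows that do not move let the fingers close. It gives the time, the measured TCP pose, the force, the opening and the grip force at its end, in the units of the state.
- ctrl.sense(): the state, without advancing time (a new reading comes with each control period).
- viewer.capture(name): name is "scene" or "top" or "wrist"; returns a dict with "color" (420x560x3 uint8, red, green, blue), "vertical_fov" (degrees; the focal length in pixels is half the picture's height over the tangent of half this angle, whatever the lens; pixels are square), "cx", "cy" (the principal point, pixels), "pose" (4x4, takes a point from camera to world coordinates). Camera axes: x right, y down, z forward; pixel columns grow to the right and rows downward; lengths in mm; the calibration is good to about 2 mm. A picture is of the moment at which its call begins. There is no depth.
- ctrl.finish_job(): hands the job in; it is judged then, once.
Trained networks look in the newest picture that a camera, given by its name, has taken for a name from the list of things; names that differ only in an ending like _2 or _b are one class to them, and where a whole thing is asked for, a point or a joint stands for the part that bears it (a point fixed in the world has none). Each returns a list of dicts, best first, with "p" (0 to 1); they miss things now and then, are a little off and sometimes report something else, mostly with a low value. They report only what shows in the picture. A call takes as long as a camera call.
- models.boxes_of(camera, query): "at" ([x, y, z] in mm, in world coordinates, good to about 4 mm: the middle of the surface that is visible of it).
The state is a dict: "time_s": time; "joints": joint angles; "dq": joint speeds; "tau": joint torques, N m; "eef_pos": TCP position; "ee_rot": TCP orientation; "force": force on the tool from outside, world axes, zero at the start; "wrist_torque": the same for the moment, N m; "grip_width": opening from 0.0 (shut) to 1.0 (fully open); "grip_force": force on a finger pad.
Only numpy, scipy, OpenCV 4.12 (cv2) and the standard library are available. Lean on these libraries where they do the work, as an engineer would, in place of code of your own. Each camera call takes 0.05 s, during which the arm holds its last target. There are 200 camera calls.

## Working session

There is one attempt and no reset: what is moved stays moved. The work goes in short steps, Python scripts to look and compute and a shell command to move; the robot and the scene stay as the last step left them, time stands still between calls to the robot, and variables do not carry over. Pictures are saved under pics/ and viewed, at most 10 in all, crops included, and the job is handed in when it is done.

```bash
mkdir -p pics; cat > h.py <<'E'
from rig import ctrl, viewer, models
import numpy as np, cv2
def cam(n,f=None):
    c=viewer.capture(n)
    if f: cv2.imwrite('pics/'+f,c["color"][:,:,::-1])
    return c
def proj(c,p):
    T=np.linalg.inv(c["pose"]); q=T[:3,:3]@np.array(p,float)+T[:3,3]
    f=210/np.tan(np.radians(c["vertical_fov"])/2); return np.array([c["cx"]+f*q[0]/q[2],c["cy"]+f*q[1]/q[2]])
def ray(c,u,v,z):
    f=210/np.tan(np.radians(c["vertical_fov"])/2); d=c["pose"][:3,:3]@np.array([(u-c["cx"])/f,(v-c["cy"])/f,1]); o=c["pose"][:3,3]
    return o+d*(z-o[2])/d[2]
E
python3 - <<'E'
from h import *
np.set_printoptions(precision=1,suppress=True)
s=ctrl.sense();print(s["time_s"],s["eef_pos"],s["ee_rot"],ctrl.grasp_offset)
C={n:cam(n,n+'0.png') for n in("top","scene")}
for n in C:
    print(n,C[n]["pose"][:3,3],C[n]["vertical_fov"])
    for q in("caddy","empty_spindle","full_spindle","handle_top","spare_roll","fitted_roll","canister","funnel","oak_block","scoop"):
        print(q,[(np.round(b["at"],1).tolist(),round(b["p"],2),proj(C[n],b["at"]).astype(int).tolist()) for b in models.boxes_of(n,q)][:3])
E
```

```text
0.0 [170.4 496.3 230.7] [-0.   0.2  1.  -0. ] 18.700000000000003
top [ 315.4  -70.1 1233.2] 44.97097985769832
caddy [([507.4, -107.3, 5.7], 0.88, [297, 227])]
empty_spindle [([508.1, -100.3, 11.3], 0.63, [294, 226])]
full_spindle [([501.5, -106.5, 14.5], 0.67, [297, 228])]
handle_top [([499.6, -102.4, 12.9], 0.98, [295, 229])]
spare_roll [([437.5, 152.0, 62.3], 0.91, [186, 254]), ([495.6, -386.3, 27.5], 0.75, [414, 229]), ([551.0, -183.3, 75.1], 0.59, [330, 203])]
fitted_roll [([552.6, -183.2, 71.8], 0.9, [330, 203])]
canister []
funnel [([616.1, 154.9, 23.7], 0.68, [189, 183])]
oak_block [([505.2, -98.8, 9.1], 0.65, [293, 227]), ([494.3, -390.1, 28.9], 0.54, [415, 229])]
scoop [([494.1, -416.6, 55.3], 0.67, [430, 228]), ([552.1, -184.7, 74.0], 0.28, [330, 203])]
scene [ 943.4 -688.8  652.9] 52.972634361770105
caddy [([526.1, -125.7, 12.6], 0.9, [263, 247])]
empty_spindle [([529.4, -128.2, 12.0], 0.9, [264, 248])]
full_spindle [([529.7, -127.4, 12.4], 0.78, [264, 248])]
handle_top [([526.6, -128.1, 8.5], 0.82, [263, 249]), ([490.5, -413.9, 50.5], 0.54, [154, 319])]
spare_roll [([453.6, 138.2, 43.6], 0.58, [295, 172])]
fitted_roll [([567.8, -201.1, 58.6], 0.84, [258, 259])]
canister [([560.4, 317.9, 69.4], 0.87, [360, 145])]
funnel [([637.0, 139.0, 28.7], 0.98, [358, 196])]
oak_block [([547.4, -451.0, 18.4], 0.82, [166, 361])]
scoop [([493.0, -415.4, 49.9], 0.79, [155, 320])]
```

View pics/top0.png

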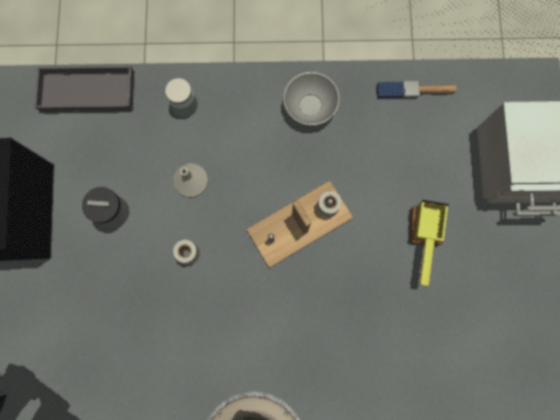

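View pics/scene0.png

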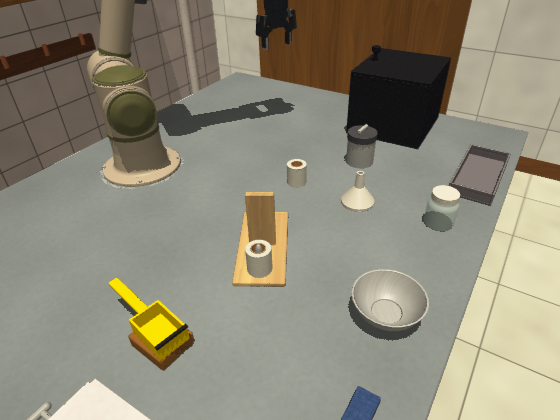

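```bash
python3 - <<'E'
from h import *
from scipy.spatial.transform import Rotation as Ro
np.set_printoptions(precision=1,suppress=True)
c=cam("top"); 
w=c["color"][:,:,:].astype(int)
hsv=cv2.cvtColor(c["color"],cv2.COLOR_RGB2HSV)
m=((hsv[...,1]>70)&(hsv[...,0]>5)&(hsv[...,0]<22)).astype(np.uint8); m[:, :235]=0; m[:,365:]=0; m[:170]=0; m[280:]=0
m=cv2.morphologyEx(m,cv2.MORPH_OPEN,np.ones((3,3)))
cn=max(cv2.findContours(m,0,2)[0],key=cv2.contourArea)
bx=cv2.boxPoints(cv2.minAreaRect(cv2.convexHull(cn))); P=np.array([ray(c,*p,12) for p in bx]); print(bx,P,P.mean(0),[np.linalg.norm(P[i]-P[i-1]) for i in range(4)])
print("spare",ray(c,185,251.5,60)); print("tip",ray(c,270,236,80)); print("fitted",ray(c,329,203,72))
q=ctrl.sense()["ee_rot"];print(Ro.from_quat([*q[1:],q[0]]).as_matrix(),ctrl.sense()["joints"])
big=cv2.resize(c["color"][170:280,160:370,::-1],None,fx=3.8,fy=3.8,interpolation=cv2.INTER_CUBIC);cv2.imwrite('pics/z1.png',big)
E
```

```text
[[245.6 229. ]
 [330.2 179.3]
 [352.9 218. ]
 [268.4 267.7]] [[ 503.2   18.7   12. ]
 [ 625.4 -190.5   12. ]
 [ 527.4 -243.2   12. ]
 [ 408.6  -36.3   12. ]] [ 516.2 -112.8   12. ] [np.float64(109.33693051047884), np.float64(242.23763918090663), np.float64(111.21787761444503), np.float64(238.63124993766974)]
spare [444.4 156.   60. ]
tip [475.8 -42.2  80. ]
fitted [ 553.1 -180.3   72. ]
[[-0.9  0.3  0. ]
 [ 0.3  0.9 -0. ]
 [-0.  -0.  -1. ]] [ 1.   0.3  1.5 -0.   1.3 -0.2]
```

View pics/z1.png

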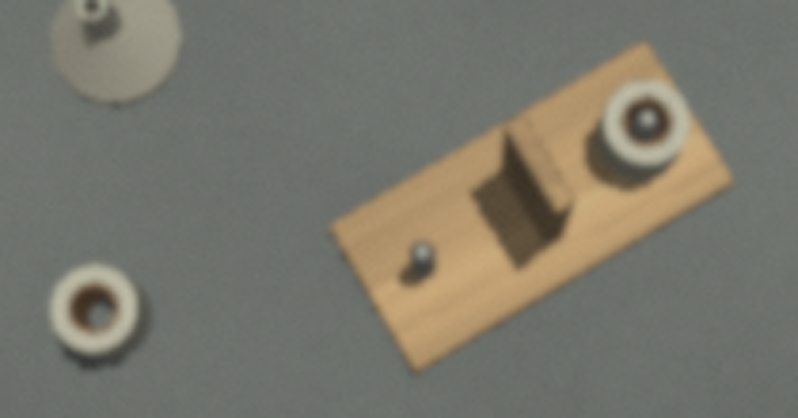

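```bash
cat >> h.py <<'E'
from scipy.spatial.transform import Rotation as Ro
def to(p,ydeg):
    """turn first, then the shift in the turned tool axes"""
    s=ctrl.sense(); q=s["ee_rot"]; M=Ro.from_quat([*q[1:],q[0]]).as_matrix()
    a=np.degrees(np.arctan2(M[1,1],M[0,1])); d=(ydeg-a+180)%360-180
    t=-np.radians(d); M2=M@Ro.from_euler('z',t).as_matrix()
    print("t",s["time_s"],"pos",np.round(s["eef_pos"],1),"yang",round(a,1),"z-axis",np.round(M[:,2],3),"turn",round(t,3),"shift mm",np.round(M2.T@(np.array(p)-s["eef_pos"]),1),"F",np.round(s["force"],1),"grip",s["grip_width"],s["grip_force"])
E
python3 -c "
from h import *
to([444,156,160],30.1)"
```

```text
t 1.15 pos [170.5 496.5 231.3] yang 71.0 z-axis [ 0. -0. -1.] turn 0.715 shift mm [-431.8   65.8   71.3] F [ 1.2  0.7 -0.6] grip 0.9962741646313878 0.0
```

```bash
python3 -m pendant '0 0 0 0.18; 0 0 0 0.18; 0 0 0 0.18; 0 0 0 0.175; -0.048 0.0073 0 0; -0.048 0.0073 0 0; -0.048 0.0073 0 0; -0.048 0.0073 0 0; -0.048 0.0073 0.01 0; -0.048 0.0073 0.01 0' 1 40; python3 -m pendant '-0.048 0.0073 0.01 0; -0.048 0.0073 0.01 0; -0.048 0.0073 0.015 0; 0 0 0.016 0; 0 0 0 0; 0 0 0 0'
python3 - <<'E'
from h import *
to([444,156,160],30.1)
c=cam("wrist","w1.png"); print(c["pose"][:3].round(2)); print(proj(c,[444,156,60]),[(np.round(b["at"],1),b["p"]) for b in models.boxes_of("wrist","spare_roll")])
E
```

```text
time_s: 2.4
eef_pos: [353.6, 268.0, 211.3]
ee_rot: [0.0, 0.499, 0.866, 0.0]
force: [0.2, 1.1, -0.6]
grip_width: 0.999
grip_force: 0.0
time_s: 3.15
eef_pos: [444.0, 156.0, 161.0]
ee_rot: [0.0, 0.499, 0.867, 0.0]
force: [0.6, -0.9, 0.2]
grip_width: 0.998
grip_force: 0.0
t 3.15 pos [444. 156. 161.] yang 30.1 z-axis [ 0.001  0.    -1.   ] turn 0.0 shift mm [-0.  0.  1.] F [ 0.6 -0.9  0.2] grip 0.998453213748981 0.0
[[ 8.6000e-01  4.7000e-01  1.6000e-01  4.0249e+02]
 [ 5.0000e-01 -8.2000e-01 -2.8000e-01  2.2800e+02]
 [-0.0000e+00  3.2000e-01 -9.5000e-01  3.0380e+02]]
[274.97659388 207.51393547] [(array([444.9, 161.6,  59.4]), 0.57), (array([473.3, -33.8,   9.5]), 0.32)]
```

View pics/w1.png

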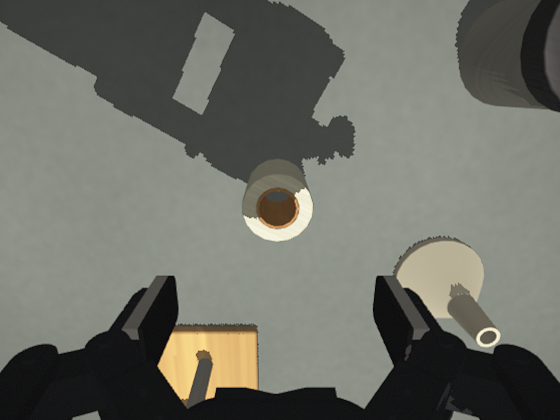

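```bash
python3 -m pendant '0 0.0015 0.03 0; 0 0 0.04 0; 0 0 0.04 0; 0 0 0.029 0; 0 0 0 0' 1 40; python3 -m pendant '0 0 0 0; 0 0 0 0; 0 0 0 0; 0 0 0 0;0 0 0 0;0 0 0 0;0 0 0 0;0 0 0 0' 0 40; python3 -m pendant '0 0 -0.02 0; 0 0 -0.04 0; 0 0 -0.04 0; 0 0 -0.03 0; 0 0 0 0;0 0 0 0'
python3 - <<'E'
from h import *
to([476,-43.3,152],30.1)
c=cam("wrist","w2.png")
E
```

```text
time_s: 3.88
eef_pos: [444.3, 156.6, 20.5]
ee_rot: [-0.001, 0.499, 0.867, -0.001]
force: [0.6, 0.0, -0.2]
grip_width: 1.003
grip_force: 0.0
time_s: 4.88
eef_pos: [446.1, 156.6, 23.0]
ee_rot: [0.001, 0.499, 0.866, 0.001]
force: [-1.9, -0.1, 7.7]
grip_width: 0.627
grip_force: 41.2
time_s: 5.62
eef_pos: [444.7, 156.4, 150.6]
ee_rot: [-0.0, 0.499, 0.866, -0.0]
force: [0.1, -0.3, -1.6]
grip_width: 0.625
grip_force: 42.5
t 5.625 pos [444.7 156.4 150.6] yang 30.1 z-axis [-0.001 -0.    -1.   ] turn -0.0 shift mm [-188.4  -73.1   -1.4] F [ 0.1 -0.3 -1.6] grip 0.6247238783787846 42.49087555333972
```

View pics/w2.png

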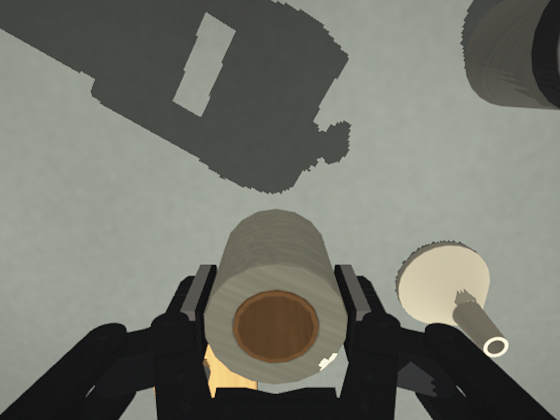

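```bash
python3 -m pendant '-0.03 0 0 0; -0.04 0 0 0; -0.04 -0 0 0; -0.04 0 0 0; -0.038 0 0 0; 0 0 0 0; 0 0 0 0;0 0 0 0'
python3 - <<'E'
from h import *
to([476,-43.3,152],30.1)
s=ctrl.sense()["eef_pos"]
c=cam("wrist","w3.png"); print("roll c",ray(c,276,326,s[2]+38)-s); print(proj(c,[476,-43.3,80]),proj(c,[476,-43.3,12]))
t=cam("top","t3.png")
E
```

```text
time_s: 6.68
eef_pos: [538.9, -5.4, 151.0]
ee_rot: [-0.0, 0.499, 0.867, -0.0]
force: [-0.5, -0.1, -1.3]
grip_width: 0.618
grip_force: 42.5
t 6.675 pos [538.9  -5.4 151. ] yang 30.1 z-axis [-0.001  0.    -1.   ] turn 0.001 shift mm [ -1.2 -73.5  -0.9] F [-0.5 -0.1 -1.3] grip 0.6184295411610248 42.482746951282024
roll c [-0.37412556  1.73433957 38.        ]
[164.94229554 223.65259405] [189.20748943 194.50029913]
```

View pics/w3.png

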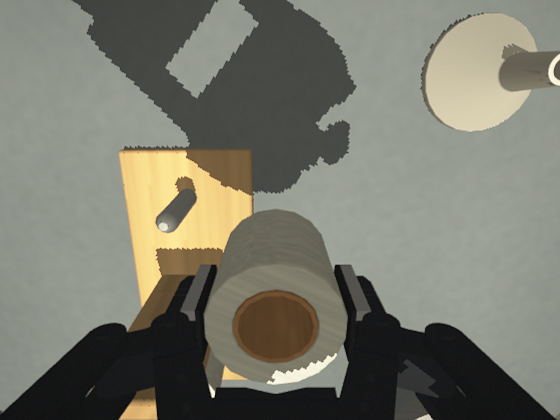

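```bash
python3 - <<'E'
from h import *
c=cam("wrist"); p=ray(c,164,227,80); print(p, ray(c,186,193,12))
f=p*[1,1,0]-[-.4,1.7,-151]; to(f,30.1)
E
```

```text
[476.67567545 -46.12883145  80.        ] [473.33140744 -43.75430337  12.        ]
t 6.825 pos [539.2  -5.7 151.3] yang 30.1 z-axis [-0.  0. -1.] turn 0.001 shift mm [ -5.3 -74.9   0.3] F [-0.5  0.5 -0.9] grip 0.618602601434807 42.48280707746744
```

```bash
python3 -m pendant '-0.0045 -0.03 0 0; 0 -0.0445 0 0; 0 0 0 0; 0 0 0 0; 0 0 0.02 0; 0 0 0.01 0;0 0 0 0;0 0 0 0'
python3 - <<'E'
from h import *
to([476.5,-46.5,33],30.1)
c=cam("scene","s4.png"); cv2.imwrite('pics/s4z.png',cv2.resize(c["color"][140:300,190:350,::-1],None,fx=3.7,fy=3.7,interpolation=cv2.INTER_CUBIC))
for z in (12,80,100,160): print(z,(proj(c,[476.5,-45,z])-[190,140])*3.7)
E
```

```text
time_s: 7.82
eef_pos: [477.7, -47.5, 121.8]
ee_rot: [0.0, 0.499, 0.866, 0.0]
force: [0.2, -0.7, -0.3]
grip_width: 0.623
grip_force: 42.7
t 7.825 pos [477.7 -47.5 121.8] yang 30.1 z-axis [ 0.001 -0.    -1.   ] turn -0.0 shift mm [ 1.5 -0.6 88.8] F [ 0.2 -0.7 -0.3] grip 0.623036204983921 42.69070481881499
12 [279.11474525 299.36480773]
80 [274.3599662  215.14336317]
100 [272.88495743 189.0165194 ]
160 [268.231212   106.58468425]
```

View pics/s4z.png

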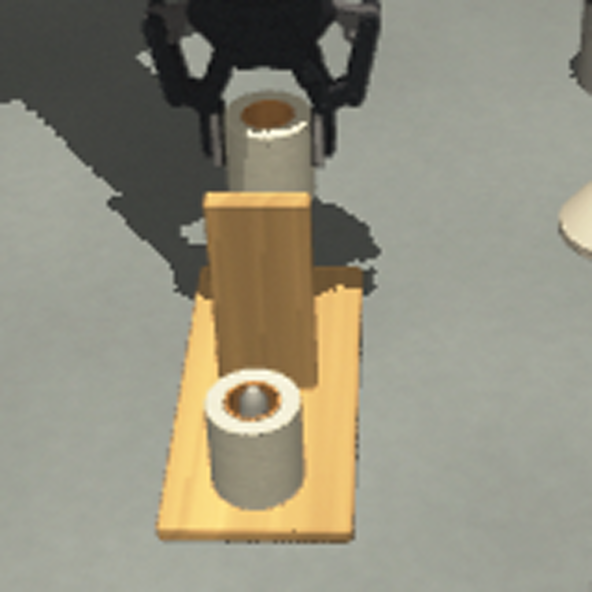

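```bash
python3 -m pendant '0.001 -0.0005 0.01 0; 0 0 0.01 0; 0 0 0.008 0; 0 0 0.008 0; 0 0 0 0;0 0 0 0'; python3 -m pendant '0 0 0.01 0; 0 0 0.01 0; 0 0 0.01 0; 0 0 0.01 0;0 0 0 0;0 0 0 0'; python3 -c "
from h import *
to([476.5,-46.5,33],30.1)"
```

```text
time_s: 8.62
eef_pos: [476.5, -47.0, 85.5]
ee_rot: [0.0, 0.499, 0.866, 0.0]
force: [-0.4, 1.1, -1.0]
grip_width: 0.621
grip_force: 42.7
time_s: 9.38
eef_pos: [476.5, -47.0, 45.4]
ee_rot: [0.0, 0.499, 0.866, 0.0]
force: [0.2, -0.3, -0.6]
grip_width: 0.621
grip_force: 42.7
t 9.375 pos [476.5 -47.   45.4] yang 30.1 z-axis [ 0. -0. -1.] turn -0.0 shift mm [ 0.4  0.3 12.4] F [ 0.2 -0.3 -0.6] grip 0.6208268139234828 42.69305940717459
```

On the spindle with no contact. Lower to the base gently.

```bash
python3 -m pendant '0 0 0.005 0; 0 0 0.003 0; 0 0 0 0'; python3 -m pendant '0 0 0.002 0;0 0 0 0'; python3 -m pendant '0 0 0.0015 0;0 0 0 0'
```

```text
time_s: 9.75
eef_pos: [476.1, -46.9, 37.1]
ee_rot: [-0.0, 0.499, 0.866, -0.0]
force: [0.6, 0.5, -1.3]
grip_width: 0.619
grip_force: 42.7
time_s: 10.0
eef_pos: [476.2, -46.9, 35.2]
ee_rot: [-0.0, 0.499, 0.866, -0.0]
force: [0.2, 0.0, -1.2]
grip_width: 0.622
grip_force: 42.7
time_s: 10.25
eef_pos: [476.4, -47.0, 35.0]
ee_rot: [0.0, 0.499, 0.866, -0.0]
force: [-6.5, 0.9, 14.9]
grip_width: 0.618
grip_force: 44.0
```

```bash
python3 -m pendant '0 0 0 0;0 0 0 0;0 0 0 0;0 0 0 0;0 0 0 0' 1; python3 -m pendant '0 0 -0.02 0;0 0 -0.03 0;0 0 -0.05 0;0 0 -0.05 0; 0 0 -0.06 0; 0 0 0 -0.18;0 0 0 -0.18;0 0 0 -0.18;0 0 0 -0.18;0 0 0 -0.18' 1; python3 -m pendant '0 0 0 -0.18;0 0 0 -0.18;0 0 0 -0.18;0 0 0 -0.13;0 0 0 0;0 0 0 0'
python3 - <<'E'
from h import *
to([516,-114,245],120.1)
c=cam("top","t5.png"); w=cam("wrist","w5.png")
cv2.imwrite('pics/m5.png',np.hstack([cv2.resize(c["color"][150:290,220:370,::-1],(400,373)),cv2.resize(w["color"][:,:,::-1],(400,300)).copy() if 0 else cv2.copyMakeBorder(cv2.resize(w["color"][:,:,::-1],(400,300)),0,73,0,0,0)]))
u=516.3;
for p in ([516,-114,152],[490,-129,152],[542,-99,152]): print(proj(w,p)*400/560, (proj(c,p)-[220,150])*400/150)
E
```

```text
time_s: 10.88
eef_pos: [476.3, -46.9, 33.8]
ee_rot: [-0.0, 0.499, 0.866, -0.0]
force: [-0.0, -0.2, 0.2]
grip_width: 1.0
grip_force: 0.0
time_s: 12.12
eef_pos: [476.2, -46.9, 243.7]
ee_rot: [-0.0, 0.07, 0.998, 0.0]
force: [0.4, -0.6, -0.4]
grip_width: 1.001
grip_force: 0.0
time_s: 12.88
eef_pos: [476.2, -46.9, 243.8]
ee_rot: [-0.0, -0.258, 0.966, 0.0]
force: [0.3, 0.5, 0.0]
grip_width: 1.0
grip_force: 0.0
t 12.875 pos [476.2 -46.9 243.8] yang 119.9 z-axis [-0.  0. -1.] turn -0.004 shift mm [ -0.7 -78.   -1.3] F [0.3 0.5 0. ] grip 0.9995766881577667 0.0
[119.93159679 152.35545676] [219.11274902 167.15737632]
[116.81332739 123.31353894] [238.25543153 198.55511321]
[122.81742996 179.23258606] [200.14269079 136.04277696]
```

View pics/m5.png

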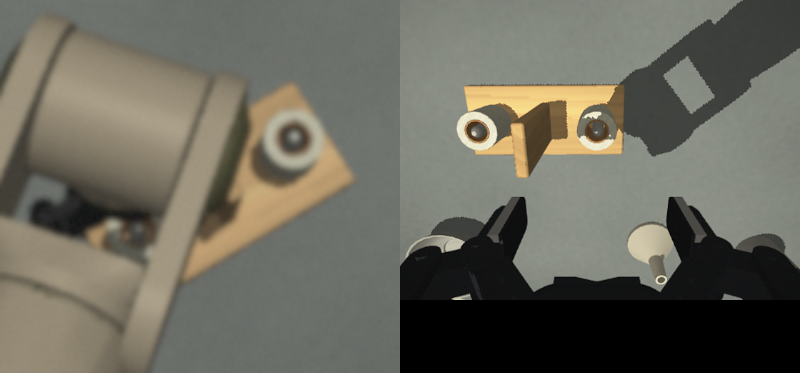

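```bash
python3 -m pendant '-0.0007 -0.039 0 -0.004;0 -0.039 0 0;0 0 0 0;0 0 0.05 0;0 0 0.04 0;0 0 0.03 0;0 0 0.024 0;0 0 0 0; 0 0 0 0' 1; python3 -m pendant '0 0 0 0;0 0 0 0;0 0 0 0;0 0 0 0;0 0 0 0;0 0 0 0;0 0 0 0;0 0 0 0' 0 90; python3 -m pendant '0 0 0 0;0 0 0 0'; python3 -c "
from h import *
to([516,-114,200],120.1)"
```

```text
time_s: 14.1
eef_pos: [516.5, -113.9, 101.0]
ee_rot: [0.001, -0.261, 0.965, -0.0]
force: [0.0, 0.1, -0.1]
grip_width: 1.003
grip_force: 0.0
time_s: 15.1
eef_pos: [516.2, -114.1, 100.1]
ee_rot: [0.0, -0.261, 0.965, -0.0]
force: [-0.1, -0.6, 5.3]
grip_width: 0.151
grip_force: 88.4
time_s: 15.35
eef_pos: [516.2, -114.1, 100.1]
ee_rot: [0.0, -0.261, 0.965, -0.0]
force: [-0.3, -0.3, 6.2]
grip_width: 0.152
grip_force: 88.4
t 15.35 pos [ 516.2 -114.1  100.1] yang 120.3 z-axis [ 0.001 -0.    -1.   ] turn 0.003 shift mm [  0.1   0.2 -99.9] F [-0.3 -0.3  6.2] grip 0.1520665857631375 88.37913393974304
```

```bash
python3 -m pendant '0 0 -0.005 0;0 0 -0.01 0;0 0 -0.015 0;0 0 -0.015 0;0 0 -0.015 0;0 0 -0.015 0;0 0 -0.015 0;0 0 -0.01 0;0 0 0 0;0 0 0 0'; python3 -m pendant '0 0 0 0;0 0 0 0;0 0 0 0;0 0 0 0;0 0 0 0;0 0 0 0'
python3 - <<'E'
from h import *
to([516,-114,200],120.1)
c=cam("scene"); cv2.imwrite('pics/s6.png',cv2.resize(c["color"][80:320,140:420,::-1],None,fx=2.5,fy=2.5,interpolation=cv2.INTER_CUBIC))
d=np.array([-.5,.866,0]);e=np.array([.866,.5,0]);o=np.array([516.2,-114.1,100])
for a,b in((120,55),(120,-55),(-120,55),(-120,-55)): print((proj(c,o+a*d+b*e)-[140,80])*2.5)
E
```

```text
time_s: 16.6
eef_pos: [515.8, -113.9, 199.2]
ee_rot: [-0.0, -0.261, 0.965, 0.0]
force: [0.6, -0.2, -6.0]
grip_width: 0.155
grip_force: 87.8
time_s: 17.35
eef_pos: [516.1, -114.0, 199.8]
ee_rot: [0.0, -0.261, 0.965, -0.0]
force: [0.6, -0.0, -5.3]
grip_width: 0.149
grip_force: 87.8
t 17.35 pos [ 516.1 -114.   199.8] yang 120.3 z-axis [ 0. -0. -1.] turn 0.003 shift mm [ 0.1  0.  -0.2] F [ 0.6 -0.  -5.3] grip 0.1488936831637503 87.84697651863098
[370.21530315 253.55473447]
[254.57424238 253.17918208]
[362.21542288 427.7056293 ]
[219.32876043 426.10825201]
```

View pics/s6.png

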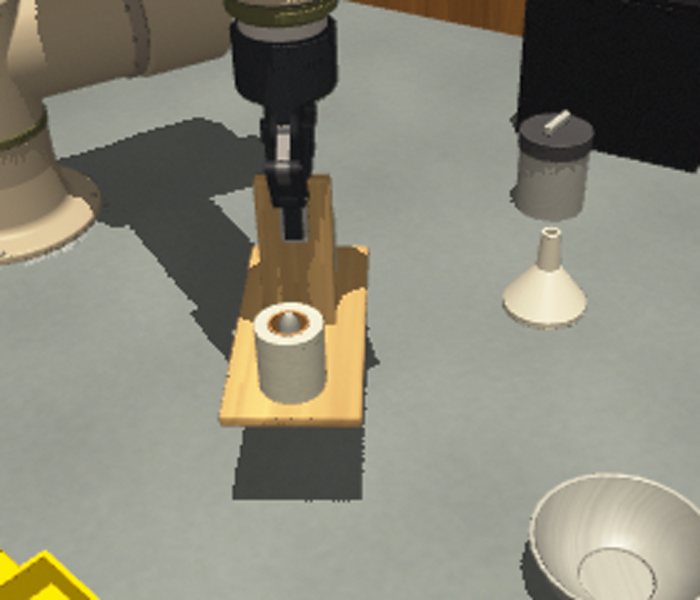

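```bash
python3 -c "
from rig import ctrl
print(ctrl.finish_job())"
```

```text
the job is handed in; nothing more can be done
None
```

The spare roll is on the empty spindle, down on the base. The loaded caddy is held by its middle panel, level and about 100 mm clear of the counter, and the job is handed in; in the last picture the panel hid the spare roll, and that it is still on rests on its seating and on the weight felt at the wrist.

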